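Welding current up four clicks and store

ROBOT

A 6-joint arm with a two-finger parallel gripper is mounted at the origin on the work surface. World frame = base frame: x ahead of the robot, y to its left, z up, the work surface at z = 0. Lengths are in mm, angles in rad, forces in N, time in s.
With the tool pointing down it reaches from about 275 to 750 mm from the base axis. Payload 10.2 kg.
Tool frame: the origin (TCP) lies on the front face of the gripper's body, between the roots of the fingers; the fingertips stand 73 mm ahead of it and the grasp point (between the pads) lies 54 mm ahead of it; z points along the fingers, y is the direction in which the jaws open and shut (so a half turn about z gives the same grasp; the last joint's range is limited). The gripper opens to 85 mm and grips with 20 to 120 N. Pads are 22 mm wide; open, the fingers measure 114 mm over their backs; the gripper's body (76 mm by 85 mm) begins 54 mm behind the grasp point. The pads swing forward as they close: fully open they stand 13 mm farther back than shut.
Start: joints at [-1.508, 0.313, 1.498, -0, 1.331, -0.223], TCP at [147.998, -503.715, 303.894] pointing down, gripper open.
Joint ranges: [-2.94, 2.94], [-0.97, 2.17], [0.19, 2.56], [-1.23, 4.37], [0.02, 3.11], [-2.88, 2.88]. Speed limits (rad/s): [2.39, 2.39, 3.01, 3.14, 3.14, 3.14].

INTERFACE

Orientations are given as a unit quaternion [w, x, y, z].
In Python, from rig import ctrl gives the robot as it stands.
- The arm moves only by the tool move_arm, never from a script. Its argument "series" is a list of rows, each a list of 3 entries, a list of its own where there are three numbers: the shift along the tool's x, y, z in mm, then the turn about the tool's z in degrees, then the opening, from 0 (shut) to 1 (fully open). In form: [[[tx, ty, tz], yaw, grip], ...]. A call has 1 to 10 rows; each row is the pose to reach, as a shift and turn from the pose commanded when the call began, along the tool's axes at that moment; what a row does not reach only later rows make up. A row lasts 1/8 s, in which the tool goes at most 62.5 mm and 10.7 degrees, less where a joint would pass 70% of its speed; a pose out of reach is approached as far as the arm can. A call with a gripper value outside its range is refused whole. The fingers move at their own pace and stop on an object; "force" is the grip in N (left out, the last holds). Time passes only in rows, so rows that repeat a pose let the fingers close. It gives the time, the measured TCP pose, the force and the opening at its end, in the units of the state.
- ctrl.sense(): the state, without advancing time (a new reading comes with each control period).
- ctrl.capture(name): name is "scene" or "side" or "wrist"; returns (picture, depth): 384x512x3 uint8, red, green, blue; 384x512 float32, mm along the optical axis (not along the pixel's ray), 0 where there is no reading.
- ctrl.camera_model(name): a dict with "fov_y" (degrees; the focal length in pixels is half the picture's height over the tangent of half this angle, whatever the lens; pixels are square), "cx", "cy" (the principal point, pixels), "rvec" (rotation vector, rad) and "tvec" (3), from world to camera coordinates, as OpenCV has them. Camera axes: x right, y down, z forward; pixel columns grow to the right and rows downward; lengths in mm; the calibration is good to about 2 mm. A picture is of the moment at which its call begins: read the wrist's pose just before it. camera_model takes no time and is no camera call; for the wrist camera it gives the pose at the moment of the call.
- ctrl.finish_job(): hands the job in, once; it reports no verdict.
The state is a dict: "time_s": time; "joints": joint angles; "dq": joint speeds; "tau": joint torques, N m; "eef_pos": TCP position; "ee_rot": TCP orientation; "force": force on the tool from outside, world axes, zero at the start; "wrist_torque": the same for the moment, N m; "grip_width": opening from 0.0 (shut) to 1.0 (fully open).
Only numpy, scipy, OpenCV 4.12 (cv2) and the standard library are available. Lean on these libraries where they do the work, as an engineer would, in place of code of your own. Each camera call takes 0.05 s, during which the arm holds its last target.

TASK

Turn the welding current up by exactly four clicks from where it stands: with a fingertip, gently push the orange wing of its dial round clockwise (seen from above) without gripping it and without letting it go past the fourth click. Then press the green store button fully down and let it come back up. Leave the blue gas knob and everything else on the bench as it is.

Things in the scene. Friction and masses are not known exactly. Their poses are not given: they have to be found in the camera images.
- box: control box of a welding set, fixed to the bench: 150 mm (its x) by 300 mm (its y), top face 50 mm above the bench; origin at the centre of its underside, z up. The two dial units stand on its top, 95 mm to either side (+y or -y) of its middle, in either order; the green button stands between them
- amp_unit: black square housing of the welding-current dial, fixed on the box's top: 92 x 92 x 22 mm, origin at the centre of its underside, 50 mm above the bench, z up. White ticks on its face mark the 10 dial positions, 24 degrees apart; the dial stops dead at the first and the tenth. The dial turns about the vertical through this origin
- amp_axis (a point): centre of the top of the dial's black disc (68 mm diameter, 87 mm above the bench), on its vertical axis. Across the disc's centre stands the orange wing: 66 mm long, 13 mm wide, 20 mm high. The dial clicks every 24 degrees: a click takes about 0.09 N m to start (3 to 4 N on the wing's end), then less, and beyond half way (12 degrees) the dial snaps on to the next click by itself
- amp_mark (a point): point on top of the orange wing, 32 mm from the dial's axis, at the end with the white line: the dial points from its axis to here. Turning up is clockwise seen from above. It starts at rest in one of the first four positions
- store (a joint): green round push button, 28 mm diameter, in a grey housing on the middle of the box: 0 m released, 0.006 m fully down (a spring; fully down takes about 5 N); pressed downward
- store_top (a point): centre of the green button's top face
- gas_unit: grey square housing of the gas knob, fixed on the box's top, 92 x 92 x 22 mm, origin at the centre of its underside. A plain round blue knob, 42 mm diameter, stands on it, top 47 mm above this origin. Leave it alone
- gas_mark (a point): point on the top of the blue gas knob, 18 mm from the knob's axis; the knob turns easily and must stay as it is
- spray: anti-spatter spray can, upright, 52 mm diameter, 160 mm high; origin at the centre of its underside. Leave it alone
- magnet: red L-shaped welding magnet lying flat, legs about 90 mm, 16 mm high; origin on its underside, at the middle of one leg. Leave it alone
- offcut: flat steel offcut, 90 x 60 x 6 mm; origin at the centre of its underside. Leave it alone
- tube: clear rod case with a yellow cap, about 190 x 17 x 15 mm, lying along its x; origin on its underside. Leave it alone
- hammer: hammer lying flat along its x. Leave it alone
- brush: brush lying flat along its x. Leave it alone
- pliers: pliers with green handles lying along their x, 175 mm long, 12 mm high. Leave them alone

How it is judged (in metres and radians):
On the way, in this order (a step that is already met when the one before it is completed fails the run):
1. the dial stands four clicks up from its start, nobody touching it (distance of amp_mark from where it was at the start of the episode between 0.0448 and 0.0502 m and contact force between the fingers and amp_unit below 0.2 N), for 0.2 s.
2. the store button is pressed down (value of joint store above 0.0045 m), for 0.05 s.
At the end, for the whole second after the job is handed in: The dial rests four clicks (within 0.3 of a click) clockwise of its start, the store button has been pressed (4.5 mm or more) after that and is up again, the gas knob's mark is within 4 mm and every loose thing within 15 mm of where it was (distance of amp_mark from where it was at the start of the episode between 0.0448 and 0.0502 m and value of joint store below 0.0015 m and distance of gas_mark from where it was at the start of the episode below 0.004 m and distance of each of spray, magnet, offcut, tube, hammer, brush, pliers from where it was at the start of the episode below 0.015 m); the robot touches nothing.
It fails at once if the dial goes past the fourth click (distance of amp_mark from where it was at the start of the episode above 0.0533 m).
It fails at once if the dial or its housing is gripped or pressed with more than 20 N (contact force between the fingers and amp_unit above 20 N).
It fails at once if the store button is pressed before the dial is set (value of joint store above 0.003 m and distance of amp_mark from where it was at the start of the episode below 0.0428 m).
It fails at once if the gas knob is turned (distance of gas_mark from where it was at the start of the episode above 0.004 m).
It fails at once if a loose thing is pushed away or lifted (distance of any of spray, magnet, offcut, tube, hammer, brush, pliers from where it was at the start of the episode above 0.015 m).
It also fails if it takes over 48 s, if anything falls off the work surface, if the arm or the gripper's body presses on something with over 40 N, if the wrist force passes 120 N, or if a joint passes its speed limit or range.

## Working session

There is one attempt and no reset: what is moved stays moved. The work goes in short steps, Python scripts to look and compute and a tool call to move; the robot and the scene stay as the last step left them, time stands still between calls to the robot, and variables do not carry over. Pictures are saved under pics/ and viewed, and the job is handed in when it is done.

Besides the shell and the picture viewer there is one more tool, called after "Emit:" as name(argument=value, ...), one argument or row to a line, values as JSON. move_arm: Moves the arm, as the interface text tells. Its arguments: {"type":"object","properties":{"series":{"type":"array","items":{"type":"array"}},"force":{"type":"number"}},"required":["series"]}

```bash
ls; mkdir -p pics; cat > h.py <<'E'
import numpy as np, cv2
from rig import ctrl
def cam(n):
    m=ctrl.camera_model(n); f=192/np.tan(np.radians(m["fov_y"])/2)
    R,_=cv2.Rodrigues(np.array(m["rvec"],float)); t=np.array(m["tvec"],float)
    return f,m["cx"],m["cy"],R,t,m
def ray(c,u,v,z):
    f,cx,cy,R,t,_=c
    d=R.T@np.array([(u-cx)/f,(v-cy)/f,1]); o=-R.T@t
    return o+d*(z-o[2])/d[2]
def proj(c,p):
    f,cx,cy,R,t,_=c
    q=R@np.array(p,float)+t; return np.array([f*q[0]/q[2]+cx,f*q[1]/q[2]+cy])
E
python3 - <<'E'
from h import *
print(ctrl.sense())
for n in ["scene","side","wrist"]:
    m=cam(n); print(n,m[5], -m[3].T@m[4])
    p,d=ctrl.capture(n); np.savez(f"{n}0.npz",p=p,d=d)
    cv2.imwrite(f"pics/{n}0.png",p[:,:,::-1])
E
```

```text
pics
{'time_s': 0.0, 'joints': array([-1.50840626e+00,  3.13486114e-01,  1.49845264e+00,  2.02266253e-05,
        1.33096188e+00, -2.23418889e-01]), 'dq': array([ 0.00043333, -0.00184019, -0.00139194,  0.00024883, -0.00018607,
        0.00175774]), 'tau': array([-1.09347482e-03, -4.12267041e+01, -2.59743369e+01, -2.38624161e-04,
        4.24848768e-03, -1.62805287e-05]), 'eef_pos': array([ 147.98736743, -503.5453081 ,  303.31066893]), 'ee_rot': array([-6.51081752e-04,  9.89806651e-01,  1.42416169e-01,  6.23892250e-05]), 'force': array([-0.14339408,  0.2469085 , -0.60859309]), 'wrist_torque': array([-0.0352503 ,  0.05271448,  0.00028287]), 'grip_width': 1.0005284945387007}
scene {'fov_y': 57.18461064487385, 'cx': 249.82439980288893, 'cy': 192.27229480919448, 'rvec': array([ 1.77392465,  1.60157685, -0.74201507]), 'tvec': array([ -39.27722014, -279.99641916, 1683.47193452])} [1464.01076385 -114.8649073   870.34302748]
side {'fov_y': 42.27786438713046, 'cx': 252.8420049480282, 'cy': 189.2416481965952, 'rvec': array([ 0.78242573, -2.64268313,  1.00611349]), 'tvec': array([ 419.28469484,  303.88809373, 1764.85339412])} [-172.75982195 1019.98099905 1520.73927321]
wrist {'fov_y': 67.40280509712481, 'cx': 255.57117607367104, 'cy': 190.51518375965748, 'rvec': array([-2.33810106,  1.75025314,  0.2339466 ]), 'tvec': array([-525.22513952,  -34.16900294,  377.75234825])} [ 211.29875202 -485.57316353  373.22559505]
```

View pics/scene0.png

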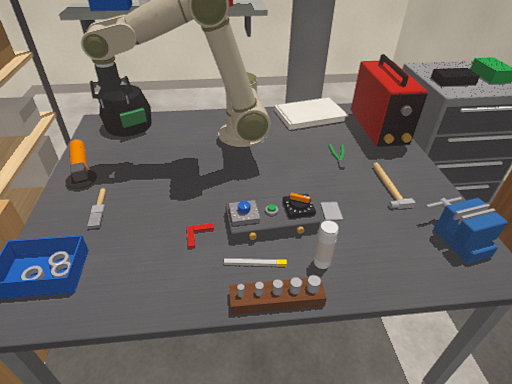

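View pics/side0.png

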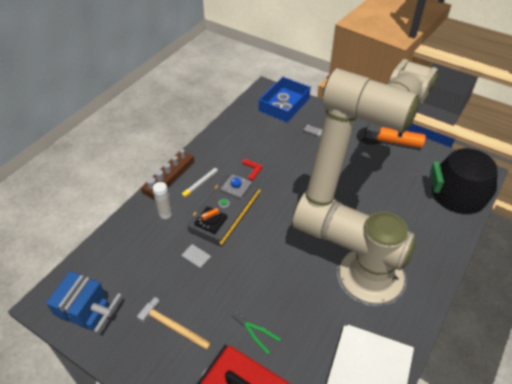

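View pics/wrist0.png

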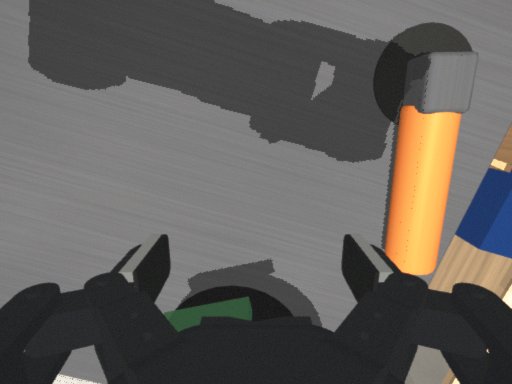

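The scene view shows the box near (270,212), with the orange-wing dial at (299,205), the green button at (272,209) and the blue knob at (244,210). The spray can is at (326,245), close to the dial. The wrist camera sees only the bench on the far right. Next I'll get rough positions and bring the wrist camera over.

```bash
python3 - <<'E'
from h import *
c=cam("scene")
for n,u,v,z in [("amp",299,203,90),("btn",272,209,70),("gas",244,207,97),("spraytop",328,229,160),("offcut",331,211,6),("magnet",193,235,16)]:
    print(n,ray(c,u,v,z).round(0))
c=cam("side")
for n,u,v,z in [("amp",210,214,100),("btn",224,203,70),("gas",235,183,97),("spraytop",161,187,160)]:
    print(n,ray(c,u,v,z).round(0))
p=np.load("scene0.npz")["p"]
cv2.imwrite("pics/scene0c.png",cv2.resize(p[170:280,170:370,::-1],None,fx=4,fy=4,interpolation=cv2.INTER_CUBIC))
E
```

```text
amp [614. 140.  90.]
btn [613.  50.  70.]
gas [623. -44.  97.]
spraytop [805. 175. 160.]
offcut [576. 272.   6.]
magnet [ 654. -216.   16.]
amp [591. 148. 100.]
btn [594.  57.  70.]
gas [603. -31.  97.]
spraytop [787. 180. 160.]
```

View pics/scene0c.png

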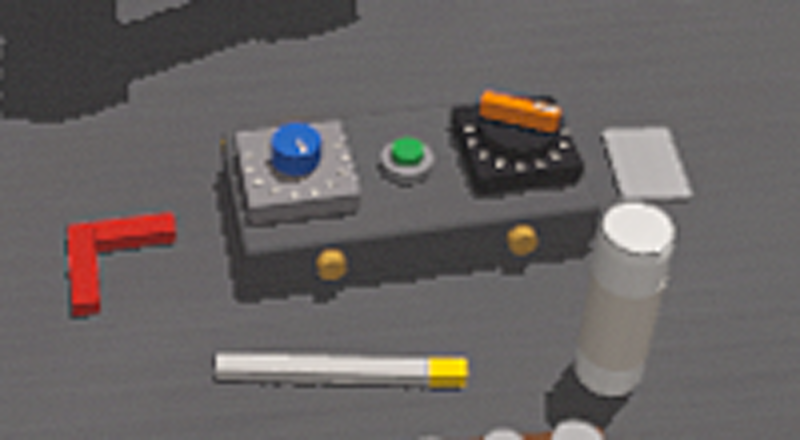

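Emit:
move_arm(
  series=[
    [[46, -28, 0], -10, 0],
    [[93, -56, 0], -20, 0],
    [[140, -84, 0], -30, 0],
    [[187, -112, 0], -40, 0],
    [[233, -139, 0], -50, 0],
    [[280, -167, 0], -60, 0],
    [[327, -195, 0], -70, 0],
    [[373, -223, 0], -80, 0],
    [[420, -251, 0], -90, 0],
    [[466, -279, 0], -100, 0],
  ],
  force=20,
)

```text
time_s: 1.4
eef_pos: [517.4, -103.1, 303.8]
ee_rot: [-0.0, 0.525, 0.851, -0.0]
force: [-0.9, -0.4, 0.5]
grip_width: -0.002
```

Emit:
move_arm(
  series=[
    [[12, 34, 0], -10, 0],
    [[25, 68, 0], -20, 0],
    [[38, 102, 0], -30, 0],
    [[50, 136, 0], -40, 0],
    [[63, 170, 0], -50, 0],
    [[75, 203, 0], -60, 0],
    [[75, 203, 0], -63, 0],
    [[75, 203, 0], -63, 0],
  ],
)

```text
time_s: 2.4
eef_pos: [665.0, 52.9, 303.3]
ee_rot: [-0.0, 0.006, 1.0, 0.0]
force: [-0.2, -0.1, 0.4]
grip_width: 0.003
```

```bash
python3 - <<'E'
from h import *
s=ctrl.sense(); print(s["eef_pos"],s["joints"],s["force"])
c=cam("wrist"); p,d=ctrl.capture("wrist")
import pickle; pickle.dump((p,d,c),open("w1.pkl","wb"))
print(c[5], -c[3].T@c[4])
cv2.imwrite("pics/w1.png",p[:,:,::-1])
E
```

```text
[665.00299828  52.90654311 303.30414252] [-9.58298119e-02  6.43194179e-01  9.97068861e-01 -3.61101576e-05
  1.50229787e+00 -1.65545789e+00] [-0.20893557 -0.12585914  0.35358463]
{'fov_y': 67.40280509712481, 'cx': 255.57117607367104, 'cy': 190.51518375965748, 'rvec': array([-2.09159047, -2.06808191, -0.27331318]), 'tvec': array([ -59.64485218, -674.70969677,  204.56030123])} [598.80066102  53.07342637 373.17097947]
```

View pics/w1.png

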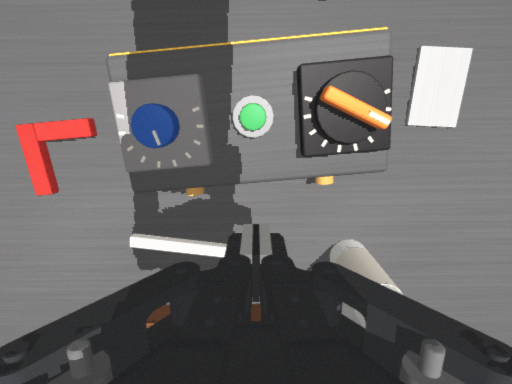

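```bash
cat > an.py <<'E'
from h import *
import pickle,sys
def analyse(fn):
    p,d,c=pickle.load(open(fn,"rb"))
    hsv=cv2.cvtColor(p,cv2.COLOR_RGB2HSV)
    def blob(lo,hi,roi=None):
        m=cv2.inRange(hsv,lo,hi)
        n,l,st,ce=cv2.connectedComponentsWithStats(m)
        i=1+np.argmax(st[1:,4]); return (l==i).astype(np.uint8),ce[i],st[i]
    out={}
    for n,lo,hi,z in [("orange",(6,150,120),(17,255,255),107),("green",(50,120,80),(75,255,255),None),("blue",(100,150,60),(125,255,255),97)]:
        m,ce,st=blob(lo,hi); dd=d[m>0]; dd=dd[dd>0]
        cz=np.median(dd); zz=(-c[3].T@c[4])[2]
        out[n]=(m,ce)
        f,cx,cy,R,t,_=c
        q=np.array([(ce[0]-cx)/f*cz,(ce[1]-cy)/f*cz,cz]); w=R.T@(q-t)
        print(n,ce.round(1),st[4],"depth pt",w.round(1), "plane", ray(c,*ce,z).round(1) if z else "")
    m=out["orange"][0]; 
    r=cv2.minAreaRect(cv2.findContours(m,cv2.RETR_EXTERNAL,cv2.CHAIN_APPROX_NONE)[0][0])
    b=cv2.boxPoints(r); print("wing box",b.round(1).tolist()); print([ray(c,*q,107).round(1)[:2].tolist() for q in b])
    return p,d,c,out
E
python3 - <<'E'
from an import *
p,d,c,o=analyse("w1.pkl")
cv2.imwrite("pics/w1a.png",cv2.resize(p[45:165,285:405,::-1],None,fx=5,fy=5,interpolation=cv2.INTER_CUBIC))
cv2.imwrite("pics/w1b.png",cv2.resize(p[180:330,180:400,::-1],None,fx=3.5,fy=3.5,interpolation=cv2.INTER_CUBIC))
for z,l in [(72,[(297,63),(391,57),(394,152),(303,157),]),(50,[(109,54),(388,30),(388,172),(135,190)])]:
    q=[ray(c,u,v,z)[:2] for u,v in l]; print([x.round(0).tolist() for x in q],[np.linalg.norm(q[i]-q[i-1]).round(0) for i in range(4)], np.mean(q,0))
E
```

```text
orange [351.3 108.9] 478 depth pt [596.3 139.1 104. ] plane [596.4 138.1 107. ]
green [251.9 117.4] 478 depth pt [603.2  49.1  71.6] plane 
blue [154.4 124.5] 1566 depth pt [608.3 -42.1  96.3] plane [608.3 -41.9  97. ]
wing box [[318.79998779296875, 98.4000015258789], [326.3999938964844, 83.19999694824219], [392.0, 116.0], [384.3999938964844, 131.1999969482422]]
[[587.1, 108.8], [574.6, 114.8], [602.9, 174.9], [616.2, 169.6]]
[[553.0, 94.0], [548.0, 184.0], [640.0, 197.0], [644.0, 102.0]] [np.float64(92.0), np.float64(90.0), np.float64(93.0), np.float64(95.0)] [596.27076622 144.16984655]
[[538.0, -98.0], [519.0, 188.0], [666.0, 203.0], [684.0, -88.0]] [np.float64(146.0), np.float64(286.0), np.float64(147.0), np.float64(292.0)] [601.86853914  51.27896813]
```

View pics/w1a.png

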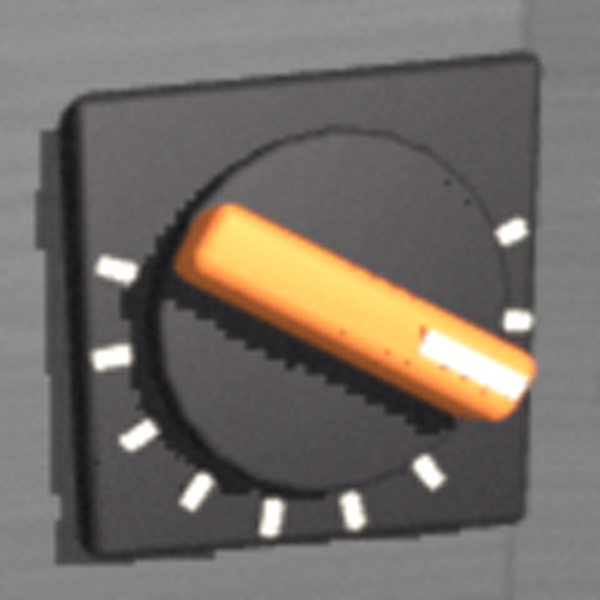

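View pics/w1b.png

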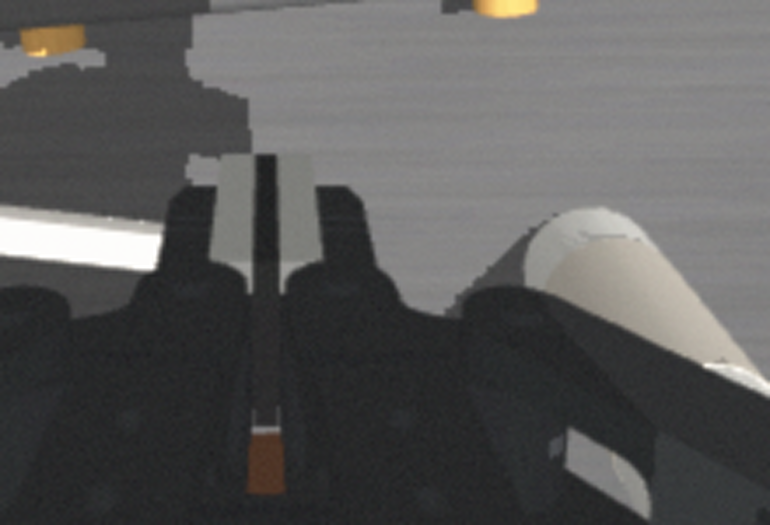

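The wrist view shows the blue knob at (154,124), the button at (252,117), and the wing centred at (351,109). The white line end is at about (380,117), over the third tick, so the target is the seventh tick. Distances come out about 5% short (180 mm against 190 mm between the dials), so the lens has distortion. I'll centre the dial in the view.

```bash
python3 - <<'E'
from an import *
p,d,c=pickle.load(open("w1.pkl","rb"))
print(ray(c,c[1],c[2],107), ray(c,c[1],c[2],72))
E
```

```text
[670.58763766  52.08071586 107.        ] [680.02722491  51.95017997  72.        ]
```

Emit:
move_arm(
  series=[
    [[15, 30, 0], 0, 0],
    [[30, 60, 0], 0, 0],
    [[45, 91, 0], 0, 0],
    [[45, 91, 0], 0, 0],
    [[45, 91, 0], 0, 0],
  ],
)

```text
time_s: 3.08
eef_pos: [621.2, 143.4, 304.0]
ee_rot: [0.0, 0.006, 1.0, -0.0]
force: [-0.7, 0.2, 0.3]
grip_width: -0.001
```

```bash
python3 - <<'E'
from an import *
s=ctrl.sense(); print(s["eef_pos"],s["joints"][[0,5]],s["dq"].max())
c=cam("wrist"); p,d=ctrl.capture("wrist")
pickle.dump((p,d,c),open("w2.pkl","wb"))
cv2.imwrite("pics/w2.png",p[:,:,::-1])
analyse("w2.pkl"); print(ray(c,c[1],c[2],107))
cv2.imwrite("pics/w2a.png",cv2.resize(p[80:220,180:340,::-1],None,fx=4,fy=4,interpolation=cv2.INTER_CUBIC))
E
```

```text
[621.16745747 143.4171975  304.00862024] [ 0.04353465 -1.51510279] 0.008315367400297513
orange [253.1 154. ] 441 depth pt [592.4 140.7 104.3] plane [592.  140.7 107. ]
green [169.1 159.1] 511 depth pt [601.3  51.4  71.6] plane 
blue [ 70.5 169.8] 1613 depth pt [607.  -39.3  95.5] plane [606.7 -38.3  97. ]
wing box [[222.10000610351562, 148.1999969482422], [228.6999969482422, 134.10000610351562], [291.8999938964844, 163.5], [285.29998779296875, 177.60000610351562]]
[[586.3, 112.1], [573.6, 118.7], [601.4, 176.9], [614.9, 170.9]]
[627.19221562 142.51571728 107.        ]
```

View pics/w2.png

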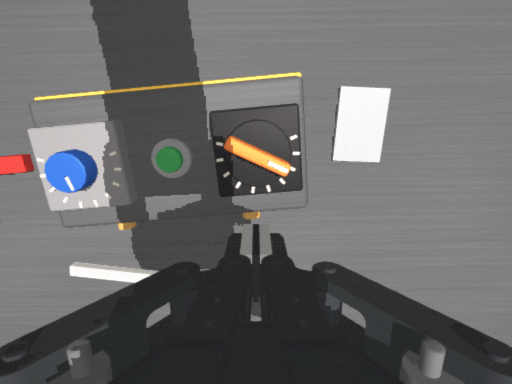

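View pics/w2a.png

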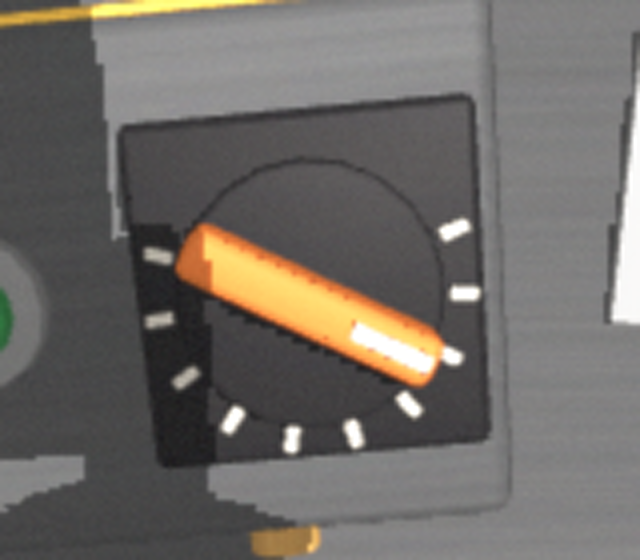

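The dial is now close to the image centre at about (257,153). The wing's white line is by the third tick at (293,169), and ticks 4–10 run round clockwise. Next I'll fit the axis from the ticks, housing and disc.

```bash
python3 - <<'E'
from an import *
p,d,c=pickle.load(open("w2.pkl","rb"))
T=lambda u,v,z: ray(c,180+(u+.5)/4-.5,80+(v+.5)/4-.5,z)[:2]
tk=np.array([T(*q,72) for q in [(455,230),(465,293),(452,356),(408,404),(354,434),(292,439),(232,419),(186,377),(159,320),(158,256)]])
A=np.c_[2*tk,np.ones(10)]; s=np.linalg.lstsq(A,(tk**2).sum(1),rcond=None)[0]; cen=s[:2]; print("tick centre",cen, np.linalg.norm(tk-cen,axis=1).round(1))
a=np.degrees(np.unwrap(np.arctan2(*(tk-cen).T[::-1]))); print("tick ang",a.round(1),np.diff(a).round(1), np.polyfit(range(10),a,1))
h=np.array([T(*q,72) for q in [(122,128),(472,95),(489,438),(160,466)]]); print("housing",h.mean(0), [np.linalg.norm(h[i]-h[i-1]).round(1) for i in range(4)], np.degrees(np.arctan2(*(h[1]-h[0])[::-1])),np.degrees(np.arctan2(*(h[2]-h[3])[::-1])))
print("disc",T(310,293,87), T(308,158,87),T(308,428,87),T(178,295,87),T(443,290,87))
print("line",T(355,330,107),T(435,368,107), "wing ends", T(204,248,107),T(432,355,107))
v=T(435,368,107)-T(355,330,107); print(np.degrees(np.arctan2(v[1],v[0])))
m=((p[:,:,0]>140)&(p[:,:,2]<90)&(p[:,:,1]<190)); m[:, :210]=0;m[:,320:]=0;m[:120]=0;m[190:]=0
ys,xs=np.nonzero(m); print(len(xs), xs.mean(),ys.mean())
E
```

```text
tick centre [595.13277588 144.68908847] [40.4 40.5 41.5 40.3 40.6 40.6 40.7 40.6 40.8 40.7]
tick ang [ 112.1   88.4   64.4   39.9   16.2   -7.8  -32.1  -55.9  -79.7 -103.4] [-23.7 -23.9 -24.5 -23.8 -24.  -24.3 -23.8 -23.8 -23.7] [-23.98551655 112.13658882]
housing [594.57983558 144.69069019] [np.float64(89.3), np.float64(88.5), np.float64(89.4), np.float64(89.8)] 94.46545898753092 94.35644459301953
disc [593.75678613 144.46004637] [561.08876329 144.33517251] [628.48087274 143.56443969] [593.85213991 111.54075617] [593.41544693 177.58641575]
line [599.83048629 154.83015018] [609.10555122 173.68854299] wing ends [580.41330214 120.19124292] [605.98431445 172.92907898]
63.81079934351725
391 253.14322250639387 153.57033248081842
```

```bash
python3 - <<'E'
from an import *
p,d,c=pickle.load(open("w1.pkl","rb"))
t=np.array([665,52.9,303.3])
for dx in (-11,11):
  for z in (73,54,40,20):
    for y in (0,8,15): print(dx,y,z,proj(c,t+[-dx,y,-z]).round(0))
for v in (228,232,240,250,256,262,270): print(v, d[v,232:282:3].round(0))
E
```

```text
-11 0 73 [257. 259.]
-11 8 73 [272. 258.]
-11 15 73 [284. 258.]
-11 0 54 [257. 278.]
-11 8 54 [274. 277.]
-11 15 54 [288. 277.]
-11 0 40 [257. 295.]
-11 8 40 [276. 295.]
-11 15 40 [292. 295.]
-11 0 20 [258. 328.]
-11 8 20 [279. 328.]
-11 15 20 [298. 328.]
11 0 73 [257. 221.]
11 8 73 [272. 221.]
11 15 73 [285. 221.]
11 0 54 [257. 236.]
11 8 54 [274. 236.]
11 15 54 [289. 235.]
11 0 40 [257. 249.]
11 8 40 [276. 249.]
11 15 40 [293. 249.]
11 0 20 [257. 276.]
11 8 20 [280. 275.]
11 15 20 [300. 275.]
228 [400. 400. 402. 399. 142. 141. 144. 142. 143. 143. 143. 143. 143. 400.
 400. 401. 400.]
232 [403. 402. 402. 403. 137. 138. 137. 137. 138. 138. 138. 138. 138. 402.
 402. 401. 400.]
240 [139. 138. 138. 129. 129.   0. 129. 128. 129. 129. 128. 129. 129. 139.
 138. 137. 138.]
250 [129. 129. 128. 119. 120. 118. 119. 120. 120. 120. 120. 119. 121. 120.
 128. 129. 128.]
256 [110. 109. 110. 112. 113. 116. 115. 117. 117. 116. 115. 112. 112. 109.
 109. 109. 110.]
262 [106. 105. 106. 108. 108. 108. 108. 117. 116. 117. 108. 109. 108. 108.
 107. 106. 106.]
270 [103. 103. 102. 102. 102. 104. 108. 118. 117. 117. 105. 101. 104. 101.
 102. 104. 102.]
```

Emit:
move_arm(
  series=[
    [[22, 17, 0], 10, 0],
    [[45, 34, 20], 20, 0],
    [[45, 34, 50], 25, 0],
    [[45, 34, 80], 25, 0],
    [[45, 34, 105], 25, 0],
    [[45, 34, 123], 25, 0],
    [[45, 34, 132], 25, 0],
    [[45, 34, 138], 25, 0],
    [[45, 34, 138], 25, 0],
  ],
)

```text
time_s: 4.25
eef_pos: [576.5, 178.5, 166.0]
ee_rot: [0.0, 0.222, 0.975, 0.0]
force: [-0.2, -0.5, 0.8]
grip_width: 0.002
```

```bash
python3 - <<'E'
from an import *
s=ctrl.sense(); print(s["eef_pos"],s["ee_rot"],s["joints"],s["force"])
for n in ["scene","wrist"]:
    p,d=ctrl.capture(n); cv2.imwrite(f"pics/{n}3.png",p[:,:,::-1] if n=="wrist" else cv2.resize(p[150:270,210:370,::-1],None,fx=4,fy=4))
E
```

```text
[576.52230322 178.48060598 166.0035983 ] [6.76706891e-05 2.21934902e-01 9.75061482e-01 1.86255610e-05] [ 1.06309750e-01  6.14760387e-01  1.41522024e+00 -9.62840926e-06
  1.11147192e+00 -1.01688548e+00] [-0.16693429 -0.46692346  0.78084651]
```

View pics/scene3.png

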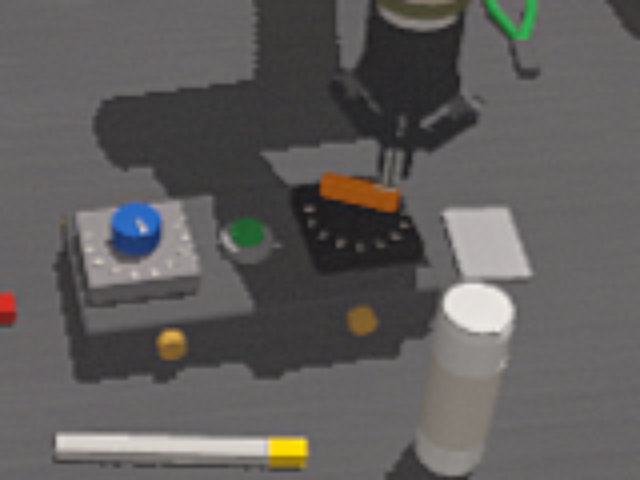

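View pics/wrist3.png

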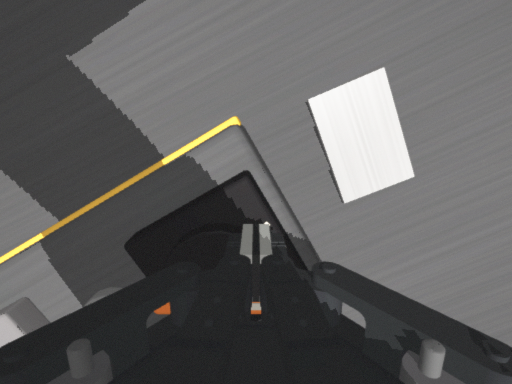

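The fingertip now stands behind the wing's mark end, clear of it, at about (395,165) in the enlarged scene crop. I'll work out the arc in tool axes.

```bash
cat > arc.py <<'E'
from h import *
A=np.array([594.3,144.7]); TH=64.2
u=lambda a: np.array([np.cos(np.radians(a)),np.sin(np.radians(a))])
def rows(pts,r0=22,z=166,P0=None):
    s=ctrl.sense(); P=s["eef_pos"] if P0 is None else P0; q=s["ee_rot"]; h=np.degrees(2*np.arctan2(q[2],q[1]))
    print("now",P.round(1),"h",h.round(1),"force",s["force"].round(2), "phi",(TH+90-h).round(1))
    for phi,off in pts:
        th=TH-phi; T=A+r0*u(th)+off*u(th+90); d=T-P[:2]
        yaw=(h-(th+90)+180)%360-180
        print(phi,off,[[round(float(d@u(h)),1),round(float(d@np.array([np.sin(np.radians(h)),-np.cos(np.radians(h))])),1),round(float(P[2]-z),1)],round(float(yaw),1)])
E
python3 -c "
from arc import *
rows([(0,24),(0,19),(0,17.5),(2,17.5),(4,17.5),(6,17.5),(8,17.5),(10,17.5)])"
```

```text
now [576.6 178.7 166.5] h 154.4 force [ 0.31 -0.27  0.57] phi -0.2
0 24 [[-6.7, -0.9, 0.5], 0.2]
0 19 [[-11.7, -0.9, 0.5], 0.2]
0 17.5 [[-13.2, -0.9, 0.5], 0.2]
2 17.5 [[-14.0, -0.3, 0.5], 2.2]
4 17.5 [[-14.8, 0.2, 0.5], 4.2]
6 17.5 [[-15.6, 0.8, 0.5], 6.2]
8 17.5 [[-16.4, 1.3, 0.5], 8.2]
10 17.5 [[-17.3, 1.8, 0.5], 10.2]
```

Emit:
move_arm(
  series=[
    [[-4, 0, 0], 0, 0],
    [[-8, -0.5, 0], 0, 0],
    [[-11, -1, 0], 0, 0],
    [[-13, -1, 0], 0, 0],
    [[-14, 0, 0], 2, 0],
    [[-14.8, 0, 0], 4, 0],
    [[-15.6, 1, 0], 6, 0],
    [[-15.6, 1, 0], 6, 0],
  ],
)

```text
time_s: 5.35
eef_pos: [590.9, 172.9, 165.9]
ee_rot: [0.0, 0.273, 0.962, -0.0]
force: [-1.0, 0.2, -0.2]
grip_width: 0.0
```

```bash
python3 - <<'E'
from arc import *
rows([(8,17.5),(10,17.5),(12,17.5),(14,17.5)])
for n in ["scene","side"]:
    p,d=ctrl.capture(n); 
    q=p[160:240,250:350] if n=="scene" else p[170:260,160:270]
    cv2.imwrite(f"pics/{n}4.png",cv2.resize(q[:,:,::-1],None,fx=6,fy=6,interpolation=cv2.INTER_CUBIC))
for i in range(3): print(ctrl.sense()["force"])
E
```

```text
now [590.9 172.9 165.9] h 148.3 force [-1.02  0.23 -0.16] phi 5.9
8 17.5 [[-1.0, 0.4, -0.1], 2.1]
10 17.5 [[-1.8, 1.0, -0.1], 4.1]
12 17.5 [[-2.7, 1.5, -0.1], 6.1]
14 17.5 [[-3.5, 2.1, -0.1], 8.1]
[-1.93925415  0.58812333  0.11023735]
[-1.93925415  0.58812333  0.11023735]
[-1.93925415  0.58812333  0.11023735]
```

View pics/scene4.png

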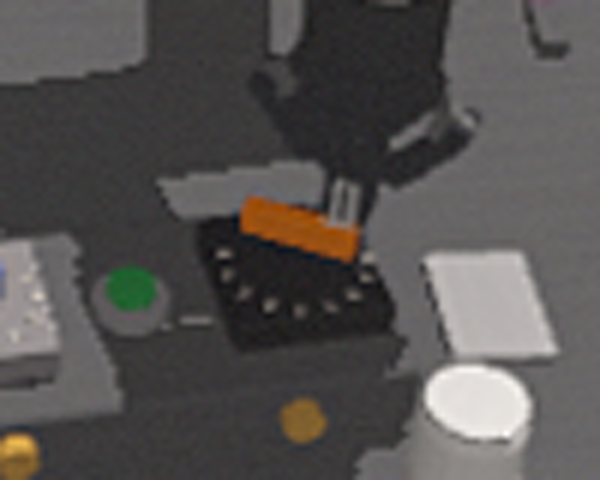

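View pics/side4.png

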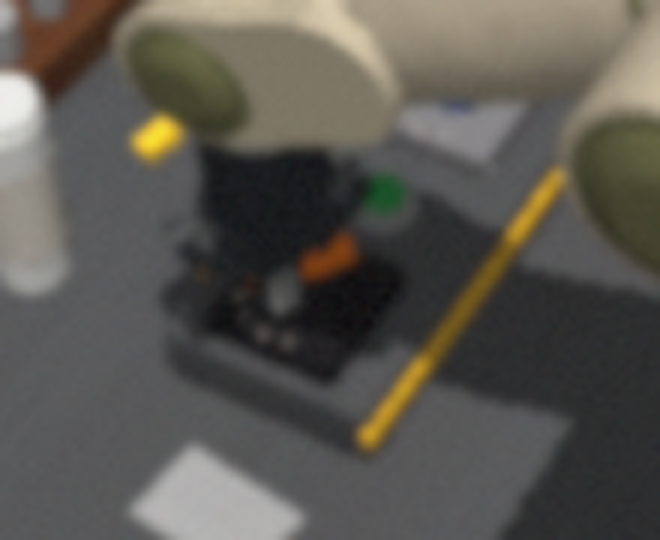

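In the scene crop the finger touches the wing at about (345,215), and the reaction force is building up to -1.9 N in x. Continuing.

Emit:
move_arm(
  series=[
    [[-1, 0.5, 0], 2, 0],
    [[-1, 0.5, 0], 2, 0],
    [[-1.8, 1, 0], 4, 0],
    [[-1.8, 1, 0], 4, 0],
  ],
)

```text
time_s: 5.95
eef_pos: [593.1, 172.6, 166.0]
ee_rot: [0.0, 0.306, 0.952, -0.0]
force: [-0.1, 0.3, 0.2]
grip_width: -0.004
```

```bash
python3 - <<'E'
from arc import *
rows([(12,17.5),(14,17.5),(16,17.5)])
E
```

```text
now [593.1 172.6 166. ] h 144.3 force [-0.1   0.34  0.17] phi 9.9
12 17.5 [[-0.5, 0.6, -0.0], 2.1]
14 17.5 [[-1.3, 1.2, -0.0], 4.1]
16 17.5 [[-2.2, 1.8, -0.0], 6.1]
```

```bash
cat > snap.py <<'E'
from h import *
import sys
def snap(i):
    c=cam("scene"); p,d=ctrl.capture("scene")
    cv2.imwrite(f"pics/sc{i}.png",cv2.resize(p[170:235,265:340,::-1],None,fx=8,fy=8,interpolation=cv2.INTER_CUBIC))
    hsv=cv2.cvtColor(p,cv2.COLOR_RGB2HSV); m=cv2.inRange(hsv,(6,150,100),(17,255,255)); m[:180]=0;m[225:]=0;m[:,:275]=0;m[:,330:]=0
    ys,xs=np.nonzero(m); print(len(xs),xs.min(),xs.max(),ys.min(),ys.max())
    print(ctrl.sense()["force"].round(2))
snap(sys.argv[1])
E
python3 snap.py 5
```

```text
112 290 309 192 203
[-0.4   0.15  0.2 ]
```

View pics/sc5.png

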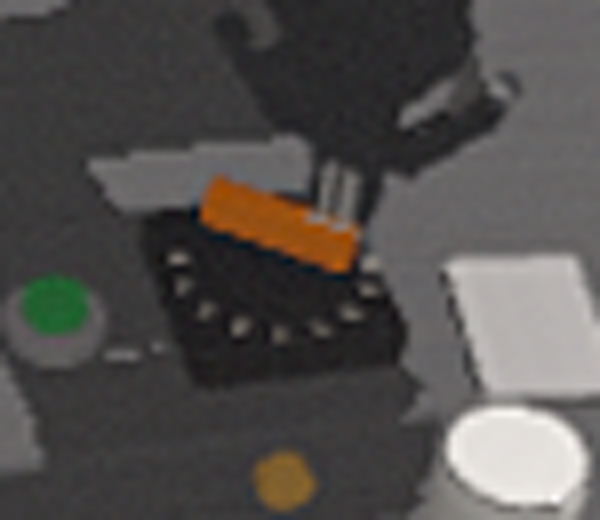

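```bash
cat > wing.py <<'E'
from h import *
def wing(p,c):
    hsv=cv2.cvtColor(p,cv2.COLOR_RGB2HSV); m=cv2.inRange(hsv,(4,140,90),(18,255,255)); m[:180]=0;m[225:]=0;m[:,:275]=0;m[:,330:]=0
    n,l,st,ce=cv2.connectedComponentsWithStats(m); i=1+np.argmax(st[1:,4]); ys,xs=np.nonzero(l==i)
    co=np.cov(np.c_[xs,ys].T); w,v=np.linalg.eigh(co); a=v[:,1]; s=2.0*np.sqrt(w[1]); ce=np.array([xs.mean(),ys.mean()])
    # image direction -> world on plane z=100
    A=ray(c,*(ce+a*10),98)-ray(c,*(ce-a*10),98)
    return len(xs),ce.round(1),np.degrees(np.arctan2(A[1],A[0])).round(1)
E
python3 - <<'E'
from wing import *
c=cam("scene")
print(wing(np.load("scene0.npz")["p"],c))
p,_=ctrl.capture("scene"); print(wing(p,c)); print(ctrl.sense()["force"])
for phi in (0,12,24,48,72,96):
    th=np.radians(64.2-phi); e=33*np.array([np.cos(th),np.sin(th)]); A=np.array([594.3,144.7])
    print(phi,proj(c,[*(A+e),107]).round(1),proj(c,[*(A-e),107]).round(1))
E
```

```text
(123, array([299. , 197.7]), np.float64(-120.1))
(118, array([299.1, 197.8]), np.float64(-128.5))
[-0.97466333 -0.02062568  0.55393141]
0 [309.4 197.4] [290.1 193. ]
12 [308.8 198.7] [290.8 191.8]
24 [307.7 199.7] [291.9 190.8]
48 [304.5 201.3] [295.1 189.3]
72 [300.5 201.8] [299.  188.9]
96 [296.3 201.1] [303.  189.5]
```

The wing has turned about 8–9° and has not snapped yet. Continuing in small steps.

Emit:
move_arm(
  series=[
    [[-0.5, 0.6, 0], 2, 0],
    [[-1.3, 1.2, 0], 4, 0],
    [[-1.8, 1.5, 0], 5, 0],
    [[-1.8, 1.5, 0], 5, 0],
  ],
)

```text
time_s: 6.55
eef_pos: [595.4, 172.9, 165.9]
ee_rot: [0.0, 0.347, 0.938, 0.0]
force: [-0.3, 1.5, -0.2]
grip_width: -0.003
```

```bash
cat > chk.py <<'E'
from wing import *; from arc import rows
import sys
c=cam("scene"); p,_=ctrl.capture("scene"); w=wing(p,c); print(w, "phi est", round((60-(w[2]%180))%180,1))
a=[float(x) for x in sys.argv[1:]]
rows([(x,17.5) for x in a])
E
python3 chk.py 18 20
```

```text
(110, array([299.2, 197.8]), np.float64(-142.4)) phi est 22.4
now [595.3 172.9 165.9] h 139.4 force [0.35 0.17 0.17] phi 14.8
18.0 17.5 [[-1.3, 0.9, -0.1], 3.2]
20.0 17.5 [[-2.1, 1.4, -0.1], 5.2]
```

The first click is in: the wing is at about 24° with the finger at 15°. Now the second.

```bash
python3 chk.py 19 22 25 28 30 32 34 36 38 39
```

```text
(108, array([299.2, 197.8]), np.float64(-143.2)) phi est 23.2
now [595.3 172.9 165.9] h 139.4 force [ 1.28 -0.35  0.62] phi 14.8
19.0 17.5 [[-1.7, 1.2, -0.1], 4.2]
22.0 17.5 [[-3.0, 2.0, -0.1], 7.2]
25.0 17.5 [[-4.3, 2.7, -0.1], 10.2]
28.0 17.5 [[-5.6, 3.4, -0.1], 13.2]
30.0 17.5 [[-6.5, 3.8, -0.1], 15.2]
32.0 17.5 [[-7.4, 4.1, -0.1], 17.2]
34.0 17.5 [[-8.3, 4.5, -0.1], 19.2]
36.0 17.5 [[-9.2, 4.8, -0.1], 21.2]
38.0 17.5 [[-10.2, 5.1, -0.1], 23.2]
39.0 17.5 [[-10.6, 5.2, -0.1], 24.2]
```

Emit:
move_arm(
  series=[
    [[-1.7, 1.2, 0], 4, 0],
    [[-3, 2, 0], 7, 0],
    [[-4.3, 2.7, 0], 10, 0],
    [[-5.6, 3.4, 0], 13, 0],
    [[-6.5, 3.8, 0], 15, 0],
    [[-7.4, 4.1, 0], 17, 0],
    [[-8.3, 4.5, 0], 19, 0],
    [[-9.2, 4.8, 0], 21, 0],
    [[-10.2, 5.1, 0], 23, 0],
    [[-10.6, 5.2, 0], 24, 0],
  ],
)

```text
time_s: 7.9
eef_pos: [606.9, 169.7, 165.9]
ee_rot: [0.0, 0.535, 0.845, -0.0]
force: [0.0, -0.2, 0.2]
grip_width: 0.0
```

```bash
python3 chk.py 43 46 49 52 54 56 58 60 62 63; python3 -c "
from h import *
p,d=ctrl.capture('scene');cv2.imwrite('pics/sc6.png',cv2.resize(p[170:235,265:340,::-1],None,fx=8,fy=8,interpolation=cv2.INTER_CUBIC))"
```

```text
(91, array([299.3, 197.6]), np.float64(13.3)) phi est 46.7
now [606.9 169.7 165.9] h 115.3 force [ 0.73 -0.23 -0.41] phi 38.9
43.0 17.5 [[-1.4, 1.1, -0.1], 4.1]
46.0 17.5 [[-2.6, 1.9, -0.1], 7.1]
49.0 17.5 [[-3.9, 2.7, -0.1], 10.1]
52.0 17.5 [[-5.2, 3.3, -0.1], 13.1]
54.0 17.5 [[-6.1, 3.8, -0.1], 15.1]
56.0 17.5 [[-7.0, 4.1, -0.1], 17.1]
58.0 17.5 [[-7.9, 4.5, -0.1], 19.1]
60.0 17.5 [[-8.8, 4.8, -0.1], 21.1]
62.0 17.5 [[-9.8, 5.1, -0.1], 23.1]
63.0 17.5 [[-10.2, 5.2, -0.1], 24.1]
```

View pics/sc6.png

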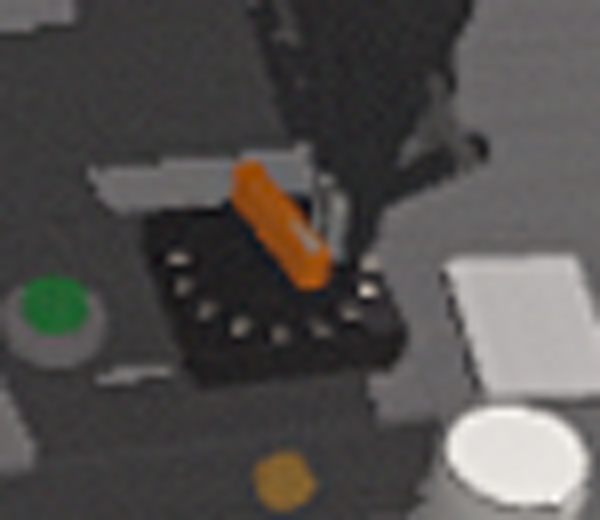

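The second click is in: the wing is at about 47°, pointing at tick 5, with the white line near (310,235). Now the third.

Emit:
move_arm(
  series=[
    [[-1.4, 1.1, 0], 4, 0],
    [[-2.6, 1.9, 0], 7, 0],
    [[-3.9, 2.7, 0], 10, 0],
    [[-5.2, 3.3, 0], 13, 0],
    [[-6.1, 3.8, 0], 15, 0],
    [[-7.0, 4.1, 0], 17, 0],
    [[-7.9, 4.5, 0], 19, 0],
    [[-8.8, 4.8, 0], 21, 0],
    [[-9.8, 5.1, 0], 23, 0],
    [[-10.2, 5.2, 0], 24, 0],
  ],
)

```text
time_s: 9.25
eef_pos: [615.9, 162.7, 165.9]
ee_rot: [0.0, 0.699, 0.715, -0.0]
force: [-0.3, -0.1, -0.4]
grip_width: -0.003
```

```bash
python3 chk.py 67 70 73 76 78 80 82 84 86 87; python3 -c "
from h import *
p,d=ctrl.capture('scene');cv2.imwrite('pics/sc7.png',cv2.resize(p[170:235,265:340,::-1],None,fx=8,fy=8,interpolation=cv2.INTER_CUBIC))"
```

```text
(68, array([299.6, 198.3]), np.float64(-8.9)) phi est 68.9
now [615.9 162.7 165.9] h 91.3 force [-0.4   0.09  0.01] phi 62.9
67.0 17.5 [[-1.6, 1.2, -0.1], 4.1]
70.0 17.5 [[-2.9, 2.0, -0.1], 7.1]
73.0 17.5 [[-4.1, 2.8, -0.1], 10.1]
76.0 17.5 [[-5.5, 3.4, -0.1], 13.1]
78.0 17.5 [[-6.3, 3.8, -0.1], 15.1]
80.0 17.5 [[-7.3, 4.2, -0.1], 17.1]
82.0 17.5 [[-8.2, 4.6, -0.1], 19.1]
84.0 17.5 [[-9.1, 4.9, -0.1], 21.1]
86.0 17.5 [[-10.0, 5.2, -0.1], 23.1]
87.0 17.5 [[-10.5, 5.3, -0.1], 24.1]
```

View pics/sc7.png

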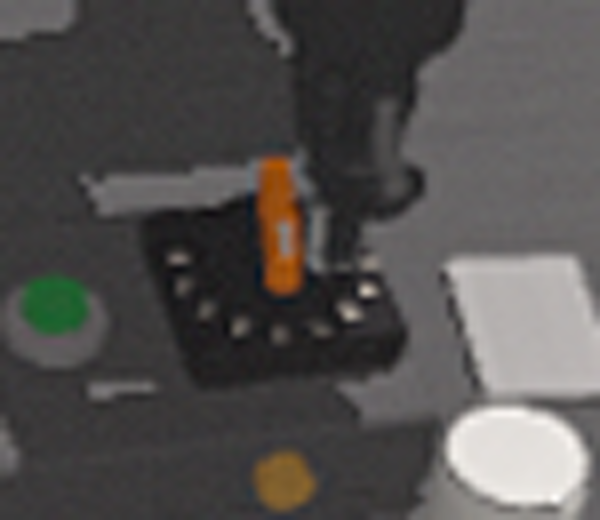

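The third click is in: the wing points at tick 6, near (280,333). The fourth goes the same way, stopping short.

Emit:
move_arm(
  series=[
    [[-1.6, 1.2, 0], 4, 0],
    [[-2.9, 2.0, 0], 7, 0],
    [[-4.1, 2.8, 0], 10, 0],
    [[-5.5, 3.4, 0], 13, 0],
    [[-6.3, 3.8, 0], 15, 0],
    [[-7.3, 4.2, 0], 17, 0],
    [[-8.2, 4.6, 0], 19, 0],
    [[-9.1, 4.9, 0], 21, 0],
    [[-9.5, 5.0, 0], 22, 0],
    [[-9.5, 5.0, 0], 22, 0],
  ],
)

```text
time_s: 10.6
eef_pos: [621.0, 153.4, 165.9]
ee_rot: [0.0, 0.822, 0.569, -0.0]
force: [0.1, -0.6, 0.1]
grip_width: -0.003
```

```bash
python3 chk.py 86 87; python3 -c "
from h import *
p,d=ctrl.capture('scene');cv2.imwrite('pics/sc8.png',cv2.resize(p[170:235,265:340,::-1],None,fx=8,fy=8,interpolation=cv2.INTER_CUBIC))"
```

```text
(40, array([297.3, 200.6]), np.float64(-21.4)) phi est 81.4
now [621.  153.5 165.9] h 69.4 force [-0.4  -0.01 -0.39] phi 84.8
86.0 17.5 [[-0.6, 0.5, -0.1], 1.2]
87.0 17.5 [[-1.0, 0.8, -0.1], 2.2]
```

View pics/sc8.png

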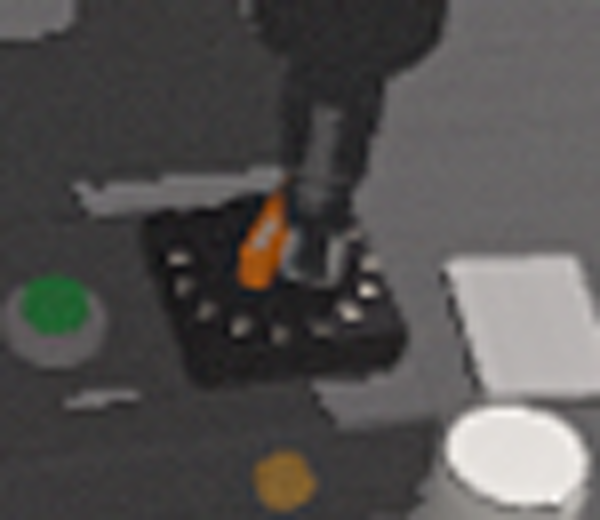

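The wing has moved ahead of the finger and points at tick 7, near (240,325). I'll back off, rise and check with the wrist camera.

Emit:
move_arm(
  series=[
    [[6, 0, 0], 0, 0],
    [[12, 0, 0], 0, 0],
    [[12, 0, -15], 0, 0],
    [[12, 0, -50], 0, 0],
    [[0, -5, -90], 0, 0],
    [[-20, -12, -125], 0, 0],
    [[-45, -22, -138], 0, 0],
    [[-45, -22, -138], 0, 0],
    [[-45, -22, -138], 0, 0],
  ],
)

```text
time_s: 11.82
eef_pos: [584.7, 119.5, 304.0]
ee_rot: [-0.0, 0.822, 0.569, 0.0]
force: [0.3, -0.4, 0.1]
grip_width: -0.001
```

```bash
python3 - <<'E'
from an import *
s=ctrl.sense(); print(s["eef_pos"],s["dq"].max())
c=cam("wrist"); p,d=ctrl.capture("wrist")
pickle.dump((p,d,c),open("w3.pkl","wb"))
cv2.imwrite("pics/w3.png",p[:,:,::-1])
analyse("w3.pkl")
E
```

```text
[584.67172054 119.52827188 304.03375376] 0.01854909382430217
orange [257.3 153.1] 446 depth pt [596.3 145.8 104.5] plane [596.4 146.1 107. ]
green [291.5 225.1] 436 depth pt [602.5  51.9  71.5] plane 
blue [343.  307.3] 42 depth pt [625.1 -51.   96.9] plane [625.1 -50.9  97. ]
wing box [[220.5, 154.8000030517578], [223.39999389648438, 139.6999969482422], [292.3999938964844, 152.89999389648438], [289.3999938964844, 168.10000610351562]]
[[563.9, 156.6], [571.7, 168.6], [626.9, 134.8], [619.8, 122.2]]
```

View pics/w3.png

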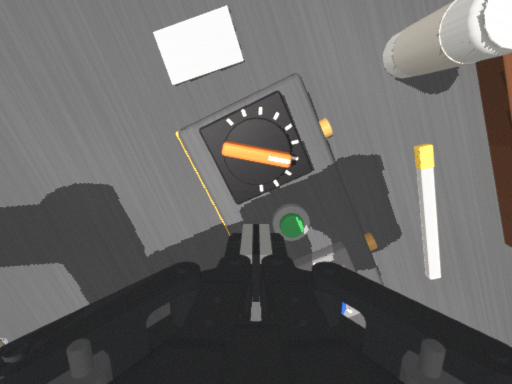

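The wing is measured at -31.8°, which is exactly 96° clockwise of the start, pointing at tick 7 near (290,158), with nothing touching it. Next I'll check the button's heights.

```bash
python3 - <<'E'
from an import *
for fn,(u0,v0) in (("w2.pkl",(169,159)),("w3.pkl",(291.5,225))):
    p,d,c=pickle.load(open(fn,"rb")); f,cx,cy,R,t,_=c
    for r in (0,5,10,14,16,18,20,24):
        zs=[]
        for a in np.arange(0,2*np.pi,.3):
            u=int(round(u0+r*np.cos(a)));v=int(round(v0+r*np.sin(a)))
            if fn=="w3.pkl" and u<278: continue
            dd=d[v,u]
            if dd>0: zs.append((R.T@(np.array([(u-cx)/f*dd,(v-cy)/f*dd,dd])-t))[2])
        print(fn,r,np.round(np.percentile(zs,[10,50,90]),1))
E
```

```text
w2.pkl 0 [72.2 72.2 72.2]
w2.pkl 5 [70.9 71.8 72.3]
w2.pkl 10 [70.7 71.4 72.9]
w2.pkl 14 [61.2 62.3 62.9]
w2.pkl 16 [61.5 62.2 62.5]
w2.pkl 18 [49.8 61.8 62.8]
w2.pkl 20 [48.8 59.3 61.3]
w2.pkl 24 [49.  49.6 50.3]
w3.pkl 0 [72.8 72.8 72.8]
w3.pkl 5 [70.9 72.1 72.9]
w3.pkl 10 [69.7 71.4 72.3]
w3.pkl 14 [61.2 61.8 62.6]
w3.pkl 16 [ 50.8  61.4 134.7]
w3.pkl 18 [ 49.5  60.7 135.2]
w3.pkl 20 [49.2 51.2 60.5]
w3.pkl 24 [49.1 49.8 50.5]
```

Emit:
move_arm(
  series=[
    [[-20, 14, 0], 0, 0],
    [[-40, 28, 0], 0, 0],
    [[-58.5, 40.5, 20], 0, 0],
    [[-58.5, 40.5, 60], 0, 0],
    [[-58.5, 40.5, 100], 0, 0],
    [[-58.5, 40.5, 130], 0, 0],
    [[-58.5, 40.5, 148], 0, 0],
    [[-58.5, 40.5, 154], 0, 0],
    [[-58.5, 40.5, 154], 0, 0],
  ],
)

```text
time_s: 13.0
eef_pos: [602.2, 50.3, 150.4]
ee_rot: [0.0, 0.822, 0.569, 0.0]
force: [0.1, 0.4, 0.5]
grip_width: -0.001
```

Emit:
move_arm(
  series=[
    [[0, 0, 3], 0, 0],
    [[0, 0, 5], 0, 0],
    [[0, 0, 7], 0, 0],
    [[0, 0, 9], 0, 0],
    [[0, 0, 9], 0, 0],
  ],
)

```text
time_s: 13.62
eef_pos: [602.0, 50.2, 141.1]
ee_rot: [0.0, 0.822, 0.569, 0.0]
force: [0.2, 0.1, 3.3]
grip_width: -0.001
```

Contact, at 3.3 N. I'll press on to the bottom.

Emit:
move_arm(
  series=[
    [[0, 0, 1], 0, 0],
    [[0, 0, 2], 0, 0],
    [[0, 0, 2.5], 0, 0],
    [[0, 0, 2.5], 0, 0],
  ],
)

```text
time_s: 14.12
eef_pos: [602.0, 50.2, 138.7]
ee_rot: [0.0, 0.822, 0.569, 0.0]
force: [1.0, 0.4, 5.4]
grip_width: 0.003
```

Emit:
move_arm(
  series=[
    [[0, 0, 0.7], 0, 0],
    [[0, 0, 1.2], 0, 0],
    [[0, 0, 1.2], 0, 0],
    [[0, 0, 1.2], 0, 0],
  ],
)

```text
time_s: 14.62
eef_pos: [602.1, 50.2, 138.5]
ee_rot: [0.0, 0.822, 0.569, 0.0]
force: [-3.9, 0.6, 13.2]
grip_width: 0.001
```

The button is on its hard stop: 13 N with only 0.2 mm more travel. Releasing and retreating up to the viewpoint.

Emit:
move_arm(
  series=[
    [[0, 0, -5], 0, 0],
    [[0, 0, -15], 0, 0],
    [[0, 0, -50], 0, 0],
    [[0, 0, -90], 0, 0],
    [[0, 0, -130], 0, 0],
    [[20, -14, -160], 0, 0],
    [[40, -28, -166], 0, 0],
    [[58, -40, -166], 0, 0],
    [[58, -40, -166], 0, 0],
    [[58, -40, -166], 0, 0],
  ],
)

```text
time_s: 15.88
eef_pos: [584.8, 118.2, 302.5]
ee_rot: [-0.0, 0.822, 0.569, -0.001]
force: [-0.2, -0.2, -0.3]
grip_width: 0.002
```

```bash
python3 - <<'E'
from an import *
s=ctrl.sense(); print(s["eef_pos"],s["dq"].max(),s["force"])
c=cam("wrist"); p,d=ctrl.capture("wrist")
pickle.dump((p,d,c),open("w4.pkl","wb"))
cv2.imwrite("pics/w4.png",p[:,:,::-1])
analyse("w4.pkl")
p2,_=ctrl.capture("scene"); cv2.imwrite("pics/sc9.png",p2[:,:,::-1])
E
```

```text
[584.8372535  118.20291968 302.53838783] 0.0006396116200660039 [-0.17288949 -0.18311569 -0.28242638]
orange [257.3 151.9] 415 depth pt [596.7 145.6 104.4] plane [596.8 145.9 107. ]
green [291.4 224.4] 444 depth pt [602.5  52.1  71.4] plane 
blue [343.  307.4] 43 depth pt [624.8 -51.2  97.1] plane [624.8 -51.3  97. ]
wing box [[219.89999389648438, 153.60000610351562], [222.89999389648438, 138.39999389648438], [292.3999938964844, 151.8000030517578], [289.3999938964844, 167.10000610351562]]
[[563.9, 156.6], [571.8, 168.5], [627.1, 134.6], [619.9, 122.1]]
```

View pics/w4.png

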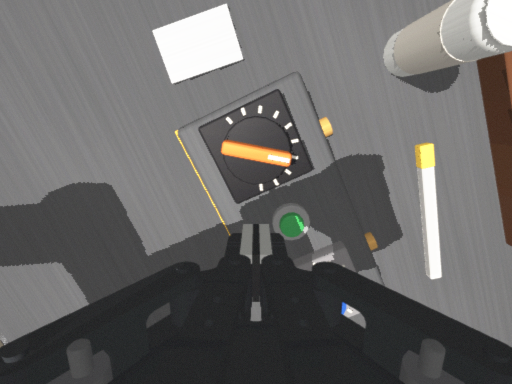

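View pics/sc9.png

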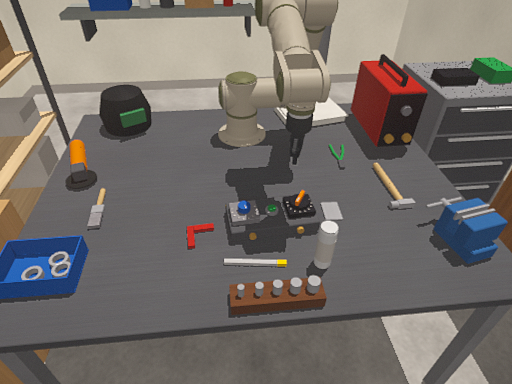

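The dial still stands at tick 7 and the button is back up at 71.4 mm, the same as before. The gas knob and loose items are where they were in the scene view, and the arm is clear of everything.

```bash
python3 -c "
from rig import ctrl
print(ctrl.finish_job())"
```

```text
the job is handed in; nothing more can be done
None
```

I turned the welding current up four clicks, from tick 3 to tick 7, then pressed and released the green store button. The job is handed in at about 16 s; no verdict is reported.

- **Dial:** I pushed the wing's marked end round with the shut fingertip, one click at a time, and backed off after the fourth. The wrist camera measured it at 64° at the start and about -32° at the end, so 96° clockwise, and it read the same after the button press. The force readings I took during the push never exceeded about 2 N.
- **Store button:** It went down onto its hard stop, where the force rose from 5 N to 13 N with only 0.2 mm more travel. Its top came back to 71.4 mm, against 71.5 mm before.
- **Everything else:** In the last scene picture the gas knob and loose things look unmoved, and the arm is clear. I compared these by eye, apart from a wrist view of part of the gas knob before and after the press, which agreed to about 0.4 mm.
- **Disagreements:** The wrist lens showed distances up to about 5% short, so I measured with the dial near the picture's centre. Rough positions from the scene and side cameras differed by about 20 mm, so I relied on the wrist camera instead. The coarse scene-camera angle estimate at the fourth click read 81°, because the finger hid part of the wing.

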